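# Weigh, tip and check out pick-and-mix erasers

### The job

Put all the loose erasers into the aluminium weigh pan, set the blue order tray under the pan's pouring lip, then push the pan over by its red handle until it is fully tipped and the erasers are in the tray. Ease the pan back upright without letting it drop onto its stop, then slide the tray with all the erasers in it under the white reader arch, fully home against the red back stop. Leave the pen cup, carton and tape dispenser alone.

Things in the scene. Friction and masses are not known exactly. Their poses are not given: they have to be found in the camera images.
- eraser0: loose white block eraser in a blue card sleeve, 44 x 22 x 14 mm (x, y, z), 25 g; origin at the centre of its 44 x 22 underside, x along its length. May be absent (None).
- eraser1: loose white block eraser in a red card sleeve, 44 x 22 x 14 mm (x, y, z), 25 g; origin at the centre of its 44 x 22 underside, x along its length. May be absent (None).
- eraser2: loose white block eraser in a green card sleeve, 44 x 22 x 14 mm (x, y, z), 25 g; origin at the centre of its 44 x 22 underside, x along its length. May be absent (None).
- eraser3: loose white block eraser in a yellow card sleeve, 44 x 22 x 14 mm (x, y, z), 25 g; origin at the centre of its 44 x 22 underside, x along its length. May be absent (None).
- eraser4: loose white block eraser in an orange card sleeve, 44 x 22 x 14 mm (x, y, z), 25 g; origin at the centre of its 44 x 22 underside, x along its length. May be absent (None).
- eraser5: loose white block eraser in a black card sleeve, 44 x 22 x 14 mm (x, y, z), 25 g; origin at the centre of its 44 x 22 underside, x along its length. May be absent (None).
- tray: loose blue order tray, about 0.35 kg, 130 (x) x 140 (y) mm outside, walls 4 mm thick and 35 mm high, floor 4 mm thick; origin: centre of the underside of this box part. A tongue 4 mm thick and 50 mm wide runs out 97 mm beyond its -x wall and carries the grip fin. The tray slides on the counter.
- tray_fin (a point): centre of the tray's upright white grip fin, 45 mm above the counter, 140 mm from the tray's origin towards its -x. Fin 36 mm long in x, 12 mm thick in y, its top 60 mm above the counter; pinch it from above across y to slide and steer the tray.
- stand: fixed red stand of the tipping weigh pan; origin on the counter straight below the pan's pivot. The pivot axis runs along the stand's x at 125 mm height; the pan dumps towards the stand's -y. Foot and scale box lie at y > 60 mm; nearer the pivot there is free room up to 100 mm above the counter, so the tray can be tucked under from the -y side.
- dump_spot (a point): point on the counter, 70 mm to the stand's -y side of the pivot, x axis as the stand's: with the tray's origin here (within about 15 mm) and its x axis parallel, the tray catches all that the pan dumps
- pan (a joint): tilt of the weigh pan: 0 upright (on its stop), 1.65 rad fully tipped (stop). Positive tilt swings its top to the stand's -y. Over-centre at about 0.87 rad: below that it falls back to 0, above it falls on to 1.65, and it stays at either end by its own weight; the handle takes a push of a few N. Let drop, it hits the upright stop at over 2 rad/s: ease it, under 1.5 rad/s over the last 0.35 rad.
- pan_floor (a point): centre of the aluminium weigh pan's inner floor, turning with the pan; axes as the stand's when upright, floor then 147 mm above the counter. Inside 102 mm in x, 108 mm in y (-55 to +53 mm); walls 50 mm high at both x sides and at +y; at -y a pouring lip 42 mm long slopes up at 30 degrees.
- pan_handle (a point): point on the red handle bar, turning with the pan. Bar 12 mm thick, 67 mm long, parallel to the pivot axis, on a crank of 100 mm radius outside the stand's -x side; this point is 30 mm from its free end. Upright pan: 193 mm above the counter, 73 mm to the +y side of the pivot; fully tipped: 73 mm to the -y side, as high. It can be pushed or loosely straddled from above all the way.
- pan_pivot (a point): point on the pivot axis, 125 mm above the stand's origin
- reader: fixed white checkout reader arch: tunnel along its x axis, 70 mm long (x -35 to 35 mm), 164 mm wide, 60 mm headroom, top 96 mm above the counter; red back stop 28 mm high with its face at x = +65.5 mm. Origin on the counter at the tunnel's centre; the mouth faces -x. Tray home: pushed in along +x to the back stop, both origins together, x axes parallel, fin still outside.
- pen_cup: bystander: grey cup of pens, 72 mm wide, cup 90 mm and pens 150 mm high, origin under its centre
- carton: bystander: white and blue carton, 70 x 130 x 50 mm high, origin under its centre
- tape: bystander: black tape dispenser, 150 x 55 x 80 mm high, origin under its centre
Not all that is in view belongs to the job. What is shaped like the eraser2 but pink or purple is not meant.

How it is judged:
On the way, in this order (a step that is already met when the one before it is completed fails the run):
1. all erasers lie in the upright weigh pan, let go (x of eraser0 in the frame of pan_floor between -0.056 and 0.056 m and y of eraser0 in the frame of pan_floor between -0.08 and 0.058 m and z of eraser0 in the frame of pan_floor between -0.01 and 0.06 m and x of eraser1 in the frame of pan_floor between -0.056 and 0.056 m and y of eraser1 in the frame of pan_floor between -0.08 and 0.058 m and z of eraser1 in the frame of pan_floor between -0.01 and 0.06 m and x of eraser2 in the frame of pan_floor between -0.056 and 0.056 m and y of eraser2 in the frame of pan_floor between -0.08 and 0.058 m and z of eraser2 in the frame of pan_floor between -0.01 and 0.06 m and x of eraser3 in the frame of pan_floor between -0.056 and 0.056 m and y of eraser3 in the frame of pan_floor between -0.08 and 0.058 m and z of eraser3 in the frame of pan_floor between -0.01 and 0.06 m and x of eraser4 in the frame of pan_floor between -0.056 and 0.056 m and y of eraser4 in the frame of pan_floor between -0.08 and 0.058 m and z of eraser4 in the frame of pan_floor between -0.01 and 0.06 m and x of eraser5 in the frame of pan_floor between -0.056 and 0.056 m and y of eraser5 in the frame of pan_floor between -0.08 and 0.058 m and z of eraser5 in the frame of pan_floor between -0.01 and 0.06 m and value of joint pan below 0.08 rad and contact force between the fingers and eraser0 below 0.2 N and contact force between the fingers and eraser1 below 0.2 N and contact force between the fingers and eraser2 below 0.2 N and contact force between the fingers and eraser3 below 0.2 N and contact force between the fingers and eraser4 below 0.2 N and contact force between the fingers and eraser5 below 0.2 N), for 0.2 s.
2. the pan is fully tipped (value of joint pan above 1.55 rad), for 0.2 s.
3. the pan is upright again and all erasers are in the tray (value of joint pan below 0.08 rad and x of eraser0 in the frame of tray between -0.064 and 0.064 m and y of eraser0 in the frame of tray between -0.069 and 0.069 m and z of eraser0 in the frame of tray between -0.002 and 0.045 m and x of eraser1 in the frame of tray between -0.064 and 0.064 m and y of eraser1 in the frame of tray between -0.069 and 0.069 m and z of eraser1 in the frame of tray between -0.002 and 0.045 m and x of eraser2 in the frame of tray between -0.064 and 0.064 m and y of eraser2 in the frame of tray between -0.069 and 0.069 m and z of eraser2 in the frame of tray between -0.002 and 0.045 m and x of eraser3 in the frame of tray between -0.064 and 0.064 m and y of eraser3 in the frame of tray between -0.069 and 0.069 m and z of eraser3 in the frame of tray between -0.002 and 0.045 m and x of eraser4 in the frame of tray between -0.064 and 0.064 m and y of eraser4 in the frame of tray between -0.069 and 0.069 m and z of eraser4 in the frame of tray between -0.002 and 0.045 m and x of eraser5 in the frame of tray between -0.064 and 0.064 m and y of eraser5 in the frame of tray between -0.069 and 0.069 m and z of eraser5 in the frame of tray between -0.002 and 0.045 m), for 0.2 s.
4. the tray with all erasers is home in the reader (all of step 3 and x of tray in the frame of reader between -0.01 and 0.01 m and y of tray in the frame of reader between -0.016 and 0.016 m and z of tray in the frame of reader between -0.01 and 0.01 m and angle between the x axis of tray and the x axis of reader, either way round below 0.15 rad), for 0.2 s.
At the end, for the whole second after the job is handed in: All erasers present lie inside the tray, the tray stands on the counter home in the reader (origins within 10 mm along the tunnel and 16 mm across, within 0.15 rad), the pan is upright (below 0.08 rad), everything at rest (below 0.03 m/s) (all of step 4 and linear speed of each of eraser0, eraser1, eraser2, eraser3, eraser4, eraser5, tray below 0.03 m/s); the robot touches nothing.
It fails at once if the pan is let drop back: faster than 1.5 rad/s in its last 0.35 rad before upright (value of joint pan below 0.35 rad and velocity of joint pan below -1.5 rad/s).
It fails at once if the pen cup is pushed more than 30 mm or tipped (distance of pen_cup from where it was at the start of the episode above 0.03 m or angle between pen_cup's own z axis and vertical above 0.4 rad).
It fails at once if the carton is pushed more than 30 mm or tipped (distance of carton from where it was at the start of the episode above 0.03 m or angle between carton's own z axis and vertical above 0.4 rad).
It fails at once if the tape dispenser is pushed more than 30 mm or tipped (distance of tape from where it was at the start of the episode above 0.03 m or angle between tape's own z axis and vertical above 0.4 rad).
Of eraser0, eraser1, eraser2, eraser3, eraser4, eraser5 only 3 to 6 are there at a start; the rules pass over those that are not, and their reading is None.
At some moment in a run one of eraser0, eraser1, eraser2, eraser3, eraser4, eraser5, tray may be knocked a few centimetres aside while the robot is not near it.
It also fails if it takes over 210 s, if anything falls off the work surface, if the arm or the gripper's body presses on something with over 40 N, if the wrist force passes 120 N, or if a joint passes its speed limit or range.

### The arm

A 6-joint arm with a two-finger parallel gripper is mounted at the origin on the work surface. World frame = base frame: x ahead of the robot, y to its left, z up, the work surface at z = 0. Lengths are in m, angles in rad, forces in N, time in s.
With the tool pointing down it reaches from about 0.35 to 0.975 m from the base axis. Payload 7.1 kg.
Tool frame: the origin (TCP) lies midway between the tips of the shut fingers; the grasp point (between the pads) lies 19 mm behind it; z points along the fingers, y is the line along which they close (so a half turn about z gives the same grasp; the last joint's range is limited). The gripper opens to 88 mm and grips with 3 to 60 N. Pads are 20 mm wide; open, the fingers measure 115 mm over their backs; the gripper's body (75 mm by 178 mm) begins 61 mm behind the grasp point.
Start: joints at [1.311, 0.423, 1.63, -0, 1.089, -0.019], TCP at [0.149, 0.607, 0.223] pointing down, gripper open.
Joint ranges: [-3, 3], [-0.9, 2.11], [0.09, 2.58], [-1.31, 4.45], [0.11, 2.69], [-2.54, 2.54]. Speed limits (rad/s): [2.39, 2.39, 3.01, 3.14, 3.14, 3.14].

### API

Orientations are given as a unit quaternion [w, x, y, z].
In Python, from bench import robot gives the robot as it stands.
- The arm moves only by the tool jog_arm, never from a script. Its argument "series" is a list of rows, each a list of 6 numbers: the shift along the tool's x, y, z in cm, then the turn, a rotation vector about the tool's x, y, z in degrees. In form: [[x, y, z, wx, wy, wz], ...]. A call has 1 to 8 rows; each row shifts and turns the commanded pose from where the row before left it, along the tool's axes as they then stand; what a row does not reach is not made up. A row lasts 1/12 s, in which the tool goes at most 41.7 mm and 7.16 degrees, less where a joint would pass 70% of its speed; a pose out of reach is approached as far as the arm can. A call is refused whole if a number of a shift passes 4.17 or a number of a turn 7.16, either way. A call with a gripper value outside its range is refused whole. "fingers" is the opening, from 0 (shut) to 1 (fully open), set as the call begins (left out, the last holds). The fingers move at their own pace and stop on an object; the grip force is fixed at half the most. Time passes only in rows, so rows that do not move let the fingers close. It gives the time, the measured TCP pose, the force, the opening and the grip force at its end, in the units of the state.
- robot.observe(): the state, without advancing time (a new reading comes with each control period).
- robot.grab_frame(name): name is "side" or "top"; returns a dict with "frame" (420x560x3 uint8, blue, green, red), "camera_matrix" (3x3 intrinsics, pixels), "origin" and "rotation" of the camera in the world. Camera axes: x right, y down, z forward; pixel columns grow to the right and rows downward; lengths in m; the calibration is good to about 2 mm. A picture is of the moment at which its call begins. There is no depth.
- robot.finish_job(): hands the job in; it is judged then, once.
Trained networks look in the newest picture that a camera, given by its name, has taken for a name from the list of things; names that differ only in an ending like _2 or _b are one class to them, and where a whole thing is asked for, a point or a joint stands for the part that bears it (a point fixed in the world has none). Each returns a list of dicts, best first, with "conf" (0 to 1); they miss things now and then, are a little off and sometimes report something else, mostly with a low value. They report only what shows in the picture. A call takes as long as a camera call. They do not tell look-alikes from the thing itself.
- robot.boxes_of(camera, name): "pixel" ([column, row] in pixels, amid what is visible of it).
The state is a dict: "time_s": time; "qpos": joint angles; "qvel": joint speeds; "tau": joint torques, N m; "eef_pos": TCP position; "ee_rot": TCP orientation; "wrist_force": force on the tool from outside, world axes, zero at the start; "torque": the same for the moment, N m; "gripper_width": finger opening in m; "grip_force": force on a finger pad.
Only numpy, scipy, OpenCV 4.12 (cv2) and the standard library are available. Lean on these libraries where they do the work, as an engineer would, in place of code of your own. Each camera call takes 0.05 s, during which the arm holds its last target. There are 200 camera calls.

## Working session

There is one attempt and no reset: what is moved stays moved. The work goes in short steps, Python scripts to look and compute and a tool call to move; the robot and the scene stay as the last step left them, time stands still between calls to the robot, and variables do not carry over. Pictures are saved under pics/ and viewed, at most 14 in all, crops included, and the job is handed in when it is done.

Besides the shell and the picture viewer there is one more tool, called by a JSON object that holds its "name" and its "arguments". jog_arm: Moves the arm, as the interface text tells. Its arguments: {"type":"object","properties":{"series":{"type":"array","items":{"type":"array","items":{"type":"number"}}},"fingers":{"type":"number"}},"required":["series"]}

```bash
mkdir -p pics; ls
cat > h.py <<'E'
import numpy as np, cv2
from bench import robot
def grab(n,save=None):
    f=robot.grab_frame(n)
    if save: cv2.imwrite('pics/'+save,f['frame'])
    return f
def ray(f,px,z):
    K=np.array(f['camera_matrix']);R=np.array(f['rotation']);o=np.array(f['origin'])
    d=R@np.linalg.inv(K)@np.array([px[0],px[1],1.]);return o+d*(z-o[2])/d[2]
def proj(f,p):
    K=np.array(f['camera_matrix']);R=np.array(f['rotation']);o=np.array(f['origin'])
    q=K@(R.T@(np.array(p)-o));return q[:2]/q[2]
E
python3 - <<'E'
from h import *
for n in('top','side'):
    f=grab(n,n+'0.png');print(n,f['origin'],np.round(f['rotation'],3).tolist(),np.round(f['camera_matrix'],1).tolist())
s=robot.observe();print(s['time_s'],s['eef_pos'],s['ee_rot'],s['gripper_width'])
E
```

```text
pics
top [ 0.37892597 -0.05613984  1.36043654] [-0.042, 0.711, -0.701, 0.047] [[452.1, 0.0, 276.7], [0.0, 452.1, 212.0], [0.0, 0.0, 1.0]]
side [-0.18529103 -0.70355036  1.0253843 ] [-0.372, 0.827, -0.385, 0.169] [[523.7, 0.0, 288.2], [0.0, 523.7, 215.7], [0.0, 0.0, 1.0]]
0.1 [0.148889   0.60649489 0.22197232] [-9.46897884e-05  1.20116371e-01  9.92759579e-01 -6.82531507e-04] 0.08796618433465136
```

Run:
```python
s=open('h.py').read()
s=s.replace("R=np.array(f['rotation'])","R=rot(f['rotation'])").replace("def grab","from scipy.spatial.transform import Rotation as Ro\ndef rot(q):\n    return Ro.from_quat(np.roll(q,-1)).as_matrix()\ndef grab",1)
open('h.py','w').write(s)
import cv2
for n in('top','side'):
    cv2.imwrite(f'pics/{n}0b.png',cv2.resize(cv2.imread(f'pics/{n}0.png'),(800,600),interpolation=cv2.INTER_CUBIC))
```

```text
(no output)
```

View pics/top0b.png

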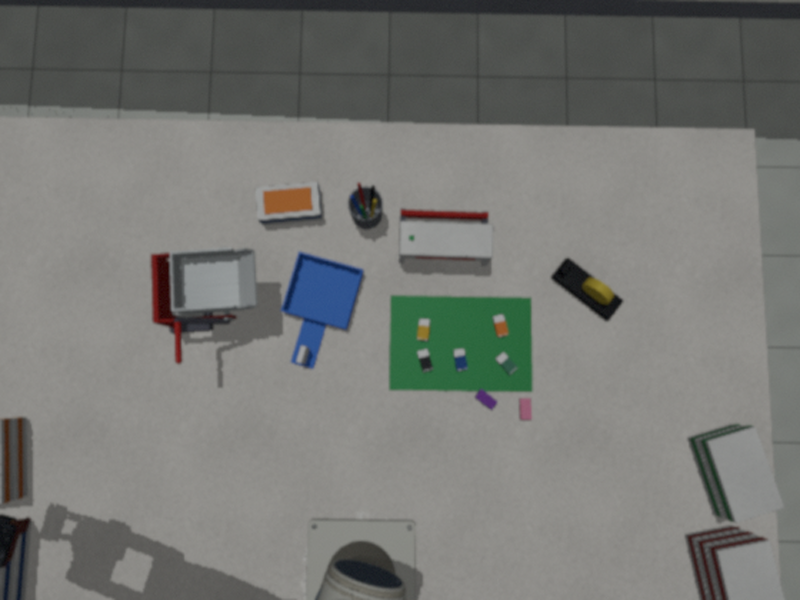

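View pics/side0b.png

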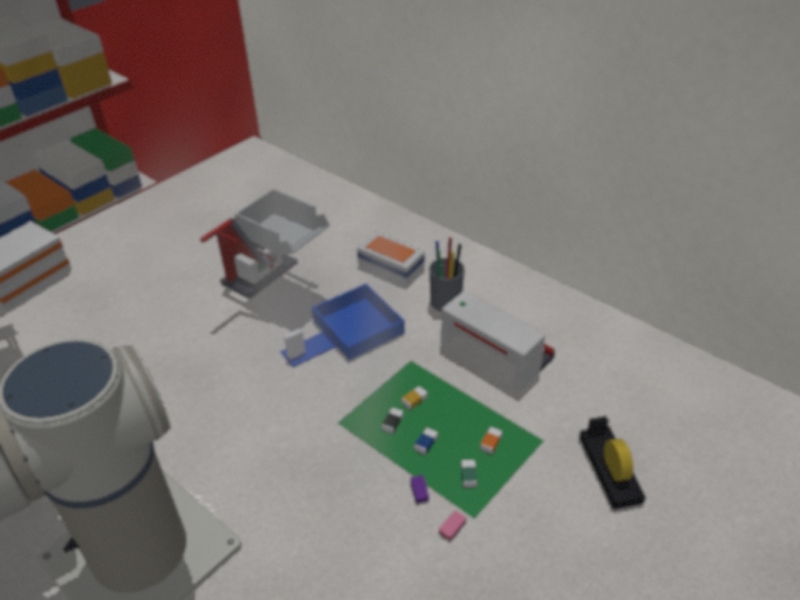

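Run:
```python
from h import *
f=grab('top');im=f['frame']
hsv=cv2.cvtColor(im,cv2.COLOR_BGR2HSV)
c=im[200:280,270:375]
big=cv2.resize(c,None,fx=6,fy=6,interpolation=cv2.INTER_CUBIC)
cv2.imwrite('pics/mat.png',big[:480,:640])
c=cv2.resize(im[160:270,95:275],None,fx=4.4,fy=4.4,interpolation=cv2.INTER_CUBIC);cv2.imwrite('pics/pan.png',c)
# mat not-green
m=cv2.inRange(hsv,(55,110,40),(80,255,255))
poly=np.zeros(m.shape,np.uint8);poly[209:271,275:370]=255
non=cv2.bitwise_and(cv2.bitwise_not(m),poly)
n,l,st,ce=cv2.connectedComponentsWithStats(non)
for i in range(1,n):
    if st[i,4]<25: continue
    r=cv2.minAreaRect(np.argwhere(l==i)[:,::-1].astype(np.float32))
    print('er',st[i,4],r,ray(f,r[0],.012).round(4), im[l==i].mean(0).round())
b=cv2.inRange(hsv,(105,120,60),(125,255,255))
b[:,:190]=0;b[:,262:]=0;b[:165]=0
n,l,st,ce=cv2.connectedComponentsWithStats(b);i=1+st[1:,4].argmax()
print('blue',st[i])
for nme in ['eraser0','eraser1','eraser2','eraser3','eraser4','eraser5','tray','tray_fin','stand','pan_handle','pan_floor','reader','pen_cup','carton','tape']:
    z={'tray_fin':.045,'pan_handle':.193,'pan_floor':.147,'reader':.096,'pen_cup':.08,'carton':.05}.get(nme,.014)
    print(nme,[(round(d['conf'],2),np.round(d['pixel']).tolist(),ray(f,d['pixel'],z)[:2].round(3).tolist()) for d in robot.boxes_of('top',nme)[:3]])
```

```text
er 169 ((350.0943603515625, 227.3302001953125), (17.170068740844727, 10.164681434631348), 74.05460357666016) [ 0.5081 -0.285   0.012 ] [ 76. 106. 119.]
er 165 ((296.2439270019531, 230.30487060546875), (9.82840633392334, 17.11688804626465), 6.34019136428833) [ 0.4968 -0.1236  0.012 ] [ 80. 120. 119.]
er 135 ((296.9411926269531, 251.7647247314453), (16.97749137878418, 9.216354370117188), 75.96376037597656) [ 0.4328 -0.1263  0.012 ] [84. 90. 79.]
er 146 ((321.8861389160156, 251.36138916015625), (17.214143753051758, 9.25384521484375), 84.2894058227539) [ 0.435  -0.2005  0.012 ] [105.  95.  72.]
er 76 ((351.25, 250.75), (8.485280990600586, 9.192388534545898), 45.0) [ 0.4381 -0.288   0.012 ] [114. 124. 107.]
er 33 ((358.2586364746094, 257.89654541015625), (6.685031890869141, 6.4993367195129395), 68.19859313964844) [ 0.4172 -0.3088  0.012 ] [78. 94. 62.]
blue [ 197  177   57   80 2394]
eraser0 [(0.69, [293.0, 230.0], [0.496, -0.113]), (0.69, [221.0, 210.0], [0.555, 0.103]), (0.67, [322.0, 251.0], [0.437, -0.201])]
eraser1 [(0.69, [293.0, 230.0], [0.496, -0.113]), (0.69, [221.0, 210.0], [0.5
[... 475 characters left out ...]
0], [0.496, -0.113]), (0.69, [221.0, 210.0], [0.555, 0.103]), (0.67, [322.0, 251.0], [0.437, -0.201])]
tray [(0.73, [224.0, 211.0], [0.552, 0.094])]
tray_fin [(0.9, [222.0, 209.0], [0.554, 0.096]), (0.72, [144.0, 203.0], [0.568, 0.324])]
stand [(0.65, [140.0, 202.0], [0.576, 0.347]), (0.41, [144.0, 199.0], [0.585, 0.335])]
pan_handle []
pan_floor [(0.86, [143.0, 200.0], [0.561, 0.299]), (0.73, [222.0, 210.0], [0.536, 0.083]), (0.51, [312.0, 165.0], [0.665, -0.159])]
reader [(0.6, [314.0, 164.0], [0.681, -0.17]), (0.44, [144.0, 198.0], [0.573, 0.311])]
pen_cup [(0.71, [255.0, 146.0], [0.735, 0.003])]
carton [(0.77, [202.0, 141.0], [0.756, 0.163])]
tape [(0.8, [411.0, 203.0], [0.585, -0.469])]
```

View pics/pan.png

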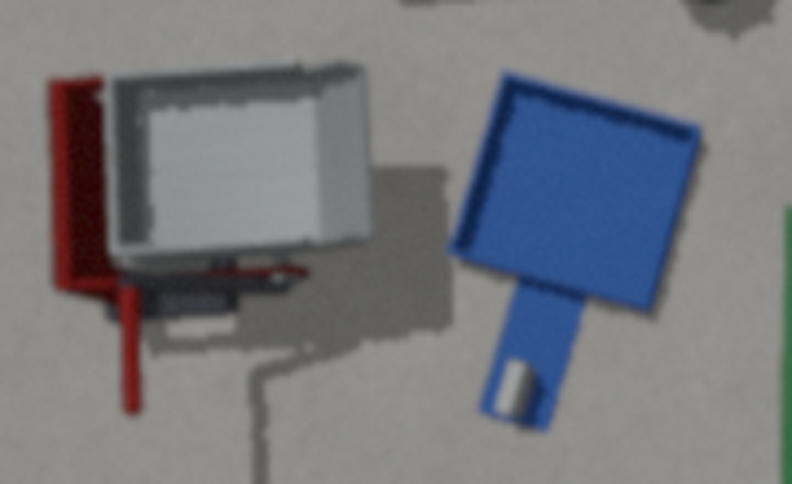

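View pics/mat.png

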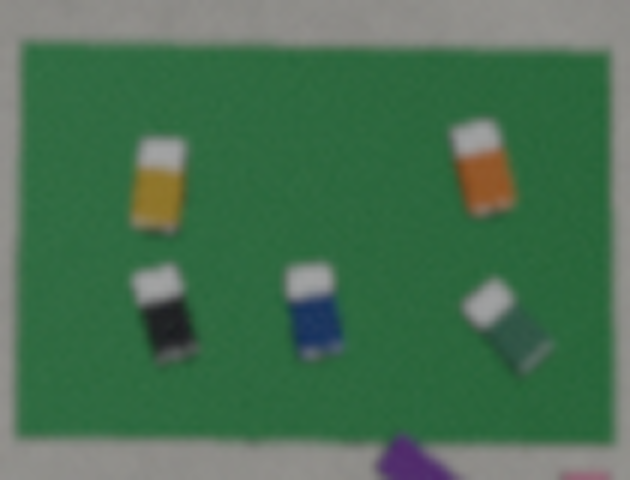

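Run:
```python
from h import *
f=grab('top');g=lambda p,s,o,z: ray(f,(np.array(p)/s+o)-(.5-.5/s),z)[:2]
o=(270,200)
for n,a,b in [('yellow',(163,138),(155,232)),('orange',(476,121),(494,212)),('black',(157,267),(177,360)),('blue',(310,264),(322,356)),('green',(487,290),(538,360))]:
    A,B=g(a,6,o,.01),g(b,6,o,.01);d=A-B
    print(n,((A+B)/2).round(4),'len',np.linalg.norm(d).round(3),'ang',np.degrees(np.arctan2(d[1],d[0])).round(1))
o=(95,160)
P=[g(p,4.4,o,.035) for p in[(503,72),(700,128),(650,312),(450,252)]];print('tray',np.round(P,4).tolist(),np.mean(P,0),[np.linalg.norm(P[i]-P[i-1]).round(3) for i in range(4)])
print('fin',g((515,388),4.4,o,.06))
a,b=g((128,288),4.4,o,.193),g((132,412),4.4,o,.193);print('handle',a,b,np.degrees(np.arctan2(*(a-b)[::-1])))
Q=[g(p,4.4,o,.197) for p in[(110,75),(118,255)]];print('pan+y wall top',Q,np.linalg.norm(Q[0]-Q[1]))
Q=[g(p,4.4,o,.147) for p in[(150,110),(318,100),(318,242),(150,245)]];print('floor',np.round(Q,4).tolist(),np.mean(Q,0))
s=.7
R=[ray(f,np.array(p)*s,.096)[:2] for p in[(401,219),(491,223),(491,262),(400,259)]];print('reader',np.round(R,4).tolist(),np.mean(R,0))
R=[ray(f,np.array(p)*s,.028)[:2] for p in[(402,219),(488,221)]];print('stop top near',R)
```

```text
yellow [ 0.4967 -0.1233] len 0.047 ang -4.4
orange [ 0.5083 -0.2863] len 0.046 ang 10.8
black [ 0.4327 -0.1278] len 0.047 ang 12.7
blue [ 0.4355 -0.2018] len 0.046 ang 7.5
green [ 0.4295 -0.2995] len 0.042 ang 36.2
tray [[0.6534, 0.1394], [0.617, 0.0051], [0.4918, 0.036], [0.5301, 0.1708]] [0.57308436 0.08783061] [np.float64(0.127), np.float64(0.139), np.float64(0.129), np.float64(0.14)]
fin [0.43869906 0.12098558]
handle [0.48796837 0.33202356] [0.41540145 0.32557405] 5.078915511580597
pan+y wall top [array([0.6144142 , 0.34856542]), array([0.5069551 , 0.33765309])] 0.10801174656282157
floor [[0.6029, 0.34], [0.6108, 0.2367], [0.5223, 0.2327], [0.5189, 0.3354]] [0.56373236 0.28619326]
reader [[0.7102, -0.0729], [0.7049, -0.2538], [0.6253, -0.2534], [0.6286, -0.072]] [ 0.66725577 -0.16302563]
stop top near [array([ 0.72808722, -0.07596312]), array([ 0.72668134, -0.25805497])]
```

{"name": "jog_arm", "arguments": {"series": [[0,0,-3,0,0,-6.9],[0,0,-3,0,0,-6.9],[0,0,0,0,0,0],[-1.66,-3.48,0,0,0,0],[-1.66,-3.48,0,0,0,0],[-1.66,-3.48,0,0,0,0],[-1.66,-3.48,0,0,0,0],[-1.66,-3.48,0,0,0,0]], "fingers": 0.6}}

```text
time_s: 1.62
eef_pos: [0.2323, 0.4313, 0.2825]
ee_rot: [0.0, 0.0, 1.0, 0.0]
wrist_force: [0.8, 0.3, -0.2]
gripper_width: 0.0527
grip_force: 0.0
```

{"name": "jog_arm", "arguments": {"series": [[-1.66,-3.48,0,0,0,0],[-1.66,-3.48,0,0,0,0],[-1.66,-3.48,0,0,0,0],[-1.66,-3.48,0,0,0,0],[-1.66,-3.48,0,0,0,0],[-1.66,-3.48,0,0,0,0],[-1.66,-3.48,0,0,0,0],[-1.66,-3.48,0,0,0,0]]}}

```text
time_s: 2.28
eef_pos: [0.3652, 0.1528, 0.2829]
ee_rot: [0.0, 0.0, 1.0, 0.0]
wrist_force: [0.0, 0.4, -0.8]
gripper_width: 0.0529
grip_force: 0.0
```

{"name": "jog_arm", "arguments": {"series": [[-1.66,-3.48,0,0,0,0],[-1.66,-3.48,0,0,0,0],[-1.66,-3.48,0,0,0,0],[-1.66,-3.48,0,0,0,0],[-1.66,-3.48,0,0,0,0],[-1.66,-3.48,0,0,0,0],[-1.66,-3.48,0,0,0,0],[0,0,0,0,0,0]]}}

```text
time_s: 2.95
eef_pos: [0.4837, -0.0941, 0.2829]
ee_rot: [0.001, 0.002, 1.0, -0.001]
wrist_force: [0.4, 0.9, 0.6]
gripper_width: 0.0531
grip_force: 0.0
```

{"name": "jog_arm", "arguments": {"series": [[-1.3,-2.9,0,0,0,4.4],[0,0,3.9,0,0,0],[0,0,3.9,0,0,0],[0,0,3.9,0,0,0],[0,0,3.9,0,0,0],[0,0,3.9,0,0,0],[0,0,3.9,0,0,0],[0,0,3,0,0,0]]}}

```text
time_s: 3.62
eef_pos: [0.4928, -0.1173, 0.0161]
ee_rot: [-0.001, 0.039, 0.999, 0.0]
wrist_force: [0.6, -1.0, -0.4]
gripper_width: 0.0526
grip_force: 0.0
```

{"name": "jog_arm", "arguments": {"series": [[0,0,1.2,0,0,0],[0,0,0,0,0,0]]}}

```text
time_s: 3.78
eef_pos: [0.492, -0.1172, 0.0043]
ee_rot: [-0.003, 0.039, 0.999, 0.001]
wrist_force: [0.1, -0.7, 0.8]
gripper_width: 0.0526
grip_force: 0.0
```

{"name": "jog_arm", "arguments": {"series": [[0,0,0,0,0,0],[0,0,0,0,0,0],[0,0,0,0,0,0],[0,0,0,0,0,0],[0,0,0,0,0,0]], "fingers": 0}}

```text
time_s: 4.2
eef_pos: [0.495, -0.1183, 0.008]
ee_rot: [0.001, 0.038, 0.999, -0.0]
wrist_force: [0.5, 0.5, -0.5]
gripper_width: 0.0228
grip_force: 0.1
```

{"name": "jog_arm", "arguments": {"series": [[0,0,0,0,0,0],[0,0,0,0,0,0],[0,0,-3,0,0,-4.4],[0,0,-4,0,0,0],[0,0,-4,0,0,0],[0,0,-4,0,0,0],[0,0,-4,0,0,0],[0,0,-4,0,0,0]]}}

```text
time_s: 4.87
eef_pos: [0.4935, -0.1179, 0.2392]
ee_rot: [0.0, 0.0, 1.0, -0.0]
wrist_force: [1.7, 0.0, 0.5]
gripper_width: 0.0213
grip_force: 30.0
```

{"name": "jog_arm", "arguments": {"series": [[0,0,-4,0,0,0],[-0.83,3.9,0,0,0,0],[-0.83,3.9,0,0,0,0],[-0.83,3.9,0,0,0,0],[-0.83,3.9,0,0,0,0],[-0.83,3.9,0,0,0,0],[-0.83,3.9,0,0,0,0],[-0.83,3.9,0,0,0,0]]}}

```text
time_s: 5.53
eef_pos: [0.5519, 0.1569, 0.2772]
ee_rot: [0.0, -0.0, 1.0, 0.0]
wrist_force: [1.3, -1.0, -0.1]
gripper_width: 0.0213
grip_force: 30.0
```

{"name": "jog_arm", "arguments": {"series": [[-0.83,3.9,0,0,0,0],[-0.83,3.9,0,0,0,0],[-0.83,3.9,0,0,0,0],[-0.83,3.9,0,0,0,0],[0,0,0,0,0,-5],[0,0,0,0,0,0]]}}

```text
time_s: 6.03
eef_pos: [0.5849, 0.313, 0.2763]
ee_rot: [-0.0, -0.047, 0.999, -0.0]
wrist_force: [-0.5, -1.1, 0.1]
gripper_width: 0.0216
grip_force: 30.0
```

{"name": "jog_arm", "arguments": {"series": [[-0.2,-0.5,0,0,0,0],[0,0,3.9,0,0,0],[0,0,3.9,0,0,0],[0,0,2.8,0,0,0],[0,0,1,0,0,0],[0,0,0,0,0,0]]}}

```text
time_s: 6.53
eef_pos: [0.5862, 0.3038, 0.1582]
ee_rot: [-0.002, -0.042, 0.999, -0.001]
wrist_force: [-0.3, -0.6, 0.3]
gripper_width: 0.0214
grip_force: 30.0
```

{"name": "jog_arm", "arguments": {"series": [[0,0,0,0,0,0],[0,0,0,0,0,0],[0,0,0,0,0,0],[0,0,-3,0,0,0],[0,0,-4,0,0,0],[0,0,-4,0,0,5]], "fingers": 0.35}}

```text
time_s: 7.03
eef_pos: [0.5875, 0.3061, 0.2728]
ee_rot: [-0.0, -0.0, 1.0, -0.0]
wrist_force: [0.7, -0.8, 0.7]
gripper_width: 0.0306
grip_force: 0.0
```

{"name": "jog_arm", "arguments": {"series": [[1.29,-3.62,0,0,0,0],[1.29,-3.62,0,0,0,0],[1.29,-3.62,0,0,0,0],[1.29,-3.62,0,0,0,0],[1.29,-3.62,0,0,0,0],[1.29,-3.62,0,0,0,0],[1.29,-3.62,0,0,0,0],[1.29,-3.62,0,0,0,0]], "fingers": 0.55}}

```text
time_s: 7.7
eef_pos: [0.4843, 0.0152, 0.2725]
ee_rot: [0.002, -0.0, 1.0, -0.0]
wrist_force: [0.1, -0.3, 0.6]
gripper_width: 0.0485
grip_force: 0.0
```

{"name": "jog_arm", "arguments": {"series": [[1.29,-3.62,0,0,0,0],[1.29,-3.62,0,0,0,0],[1.29,-3.62,0,0,0,0],[1.29,-3.62,0,0,0,0],[0,0,2,0,0,-6.3],[0,0,2,0,0,-6.4],[0,0,4,0,0,0],[0,0,4,0,0,0]]}}

```text
time_s: 8.37
eef_pos: [0.4352, -0.1295, 0.1523]
ee_rot: [0.004, -0.11, 0.994, -0.002]
wrist_force: [0.7, -0.2, -0.7]
gripper_width: 0.0485
grip_force: 0.0
```

{"name": "jog_arm", "arguments": {"series": [[0,0,4,0,0,0],[0,0,4,0,0,0],[0,0,4,0,0,0],[0,0,1.5,0,0,0],[0,0,0,0,0,0],[0,0,0,0,0,0]]}}

```text
time_s: 8.87
eef_pos: [0.4337, -0.1285, 0.0162]
ee_rot: [0.0, -0.111, 0.994, -0.0]
wrist_force: [0.5, 0.2, 0.3]
gripper_width: 0.0483
grip_force: 0.0
```

{"name": "jog_arm", "arguments": {"series": [[0,0,0.9,0,0,0],[0,0,0,0,0,0],[0,0,0,0,0,0]]}}

```text
time_s: 9.12
eef_pos: [0.434, -0.1285, 0.0078]
ee_rot: [0.001, -0.111, 0.994, -0.0]
wrist_force: [0.4, 0.7, -1.1]
gripper_width: 0.0482
grip_force: 0.0
```

{"name": "jog_arm", "arguments": {"series": [[0,0,0,0,0,0],[0,0,0,0,0,0],[0,0,0,0,0,0],[0,0,0,0,0,0],[0,0,0,0,0,0],[0,0,0,0,0,0],[0,0,0,0,0,0],[0,0,-2.5,0,0,6.3]], "fingers": 0}}

```text
time_s: 9.78
eef_pos: [0.4308, -0.1275, 0.0292]
ee_rot: [-0.003, -0.056, 0.998, 0.001]
wrist_force: [-0.1, -0.7, -0.0]
gripper_width: 0.0215
grip_force: 30.0
```

{"name": "jog_arm", "arguments": {"series": [[0,0,-2.5,0,0,6.4],[0,0,-4,0,0,0],[0,0,-4,0,0,0],[0,0,-4,0,0,0],[0,0,-4,0,0,0],[0,0,-4,0,0,0],[0,0,-1.8,0,0,0],[-0.94,3.8,0,0,0,0]]}}

```text
time_s: 10.45
eef_pos: [0.4445, -0.0944, 0.2796]
ee_rot: [0.004, 0.003, 1.0, -0.002]
wrist_force: [1.7, -0.6, 0.5]
gripper_width: 0.0217
grip_force: 30.0
```

{"name": "jog_arm", "arguments": {"series": [[-0.94,3.9,0,0,0,0],[-0.94,3.9,0,0,0,0],[-0.94,3.9,0,0,0,0],[-0.94,3.9,0,0,0,0],[-0.94,3.9,0,0,0,0],[-0.94,3.9,0,0,0,0],[-0.94,3.9,0,0,0,0],[-0.94,3.9,0,0,0,0]]}}

```text
time_s: 11.12
eef_pos: [0.5173, 0.2238, 0.2743]
ee_rot: [-0.0, -0.0, 1.0, -0.0]
wrist_force: [0.6, 0.1, -0.1]
gripper_width: 0.0218
grip_force: 30.0
```

{"name": "jog_arm", "arguments": {"series": [[-0.94,3.9,0,0,0,0],[-0.94,3.9,0,0,0,0],[0,0,0,0,0,-5],[0,0,0,0,0,0]]}}

```text
time_s: 11.45
eef_pos: [0.536, 0.3016, 0.2736]
ee_rot: [-0.001, -0.047, 0.999, -0.0]
wrist_force: [-0.2, -1.0, -0.1]
gripper_width: 0.0215
grip_force: 30.0
```

{"name": "jog_arm", "arguments": {"series": [[0,0,3.9,0,0,0],[0,0,3.9,0,0,0],[0,0,2.6,0,0,0],[0,0,1,0,0,0],[0,0,0,0,0,0]]}}

```text
time_s: 11.87
eef_pos: [0.5372, 0.2983, 0.1584]
ee_rot: [0.0, -0.042, 0.999, -0.0]
wrist_force: [5.0, 0.5, -2.2]
gripper_width: 0.0216
grip_force: 30.0
```

{"name": "jog_arm", "arguments": {"series": [[0,0,0,0,0,0],[0,0,0,0,0,0],[0,0,0,0,0,0],[0,0,-3,0,0,0],[0,0,-4,0,0,0],[0,0,-4,0,0,5]], "fingers": 0.35}}

```text
time_s: 12.37
eef_pos: [0.5352, 0.2989, 0.2712]
ee_rot: [-0.001, 0.0, 1.0, -0.001]
wrist_force: [0.1, 0.7, -0.8]
gripper_width: 0.0308
grip_force: 0.0
```

{"name": "jog_arm", "arguments": {"series": [[0.77,-3.8,0,0,0,0],[0.77,-3.8,0,0,0,0],[0.77,-3.8,0,0,0,0],[0.77,-3.8,0,0,0,0],[0.77,-3.8,0,0,0,0],[0.77,-3.8,0,0,0,0],[0.77,-3.8,0,0,0,0],[0.77,-3.8,0,0,0,0]], "fingers": 0.55}}

```text
time_s: 13.03
eef_pos: [0.4736, -0.0059, 0.2712]
ee_rot: [0.0, 0.0, 1.0, -0.0]
wrist_force: [0.6, -0.1, 0.3]
gripper_width: 0.0481
grip_force: 0.0
```

{"name": "jog_arm", "arguments": {"series": [[0.77,-3.8,0,0,0,0],[0.77,-3.8,0,0,0,0],[0.77,-3.8,0,0,0,0],[0.77,-3.8,0,0,0,0],[0.77,-3.8,0,0,0,0],[0,0,0,0,0,0],[0,0,0,0,0,0]]}}

```text
time_s: 13.62
eef_pos: [0.4354, -0.1958, 0.271]
ee_rot: [0.0, 0.002, 1.0, 0.0]
wrist_force: [-0.3, -0.4, -0.5]
gripper_width: 0.0484
grip_force: 0.0
```

{"name": "jog_arm", "arguments": {"series": [[0,-0.6,2.5,0,0,0],[0,0,2.5,0,0,-3.7],[0,0,2.5,0,0,-3.8],[0,0,4,0,0,0],[0,0,4,0,0,0],[0,0,4,0,0,0],[0,0,4,0,0,0],[0,0,2.5,0,0,0]]}}

```text
time_s: 14.28
eef_pos: [0.435, -0.198, 0.0079]
ee_rot: [-0.001, -0.066, 0.998, 0.001]
wrist_force: [-0.3, 0.6, 0.5]
gripper_width: 0.0483
grip_force: 0.0
```

{"name": "jog_arm", "arguments": {"series": [[0,0,0.4,0,0,0],[0,0,0,0,0,0]]}}

```text
time_s: 14.45
eef_pos: [0.4354, -0.1986, 0.0057]
ee_rot: [-0.002, -0.066, 0.998, 0.001]
wrist_force: [0.1, -0.1, 1.1]
gripper_width: 0.0481
grip_force: 0.0
```

{"name": "jog_arm", "arguments": {"series": [[0,0,0,0,0,0],[0,0,0,0,0,0],[0,0,0,0,0,0],[0,0,0,0,0,0],[0,0,0,0,0,0],[0,0,0,0,0,0],[0,0,0,0,0,0],[0,0,-2.5,0,0,3.7]], "fingers": 0}}

```text
time_s: 15.12
eef_pos: [0.4346, -0.1995, 0.03]
ee_rot: [-0.002, -0.033, 0.999, 0.001]
wrist_force: [-1.0, 0.3, -0.8]
gripper_width: 0.0217
grip_force: 30.0
```

{"name": "jog_arm", "arguments": {"series": [[0,0,-2.5,0,0,3.8],[0,0,-4,0,0,0],[0,0,-4,0,0,0],[0,0,-4,0,0,0],[0,0,-4,0,0,0],[0,0,-4,0,0,0],[0,0,-1.8,0,0,0],[-1.2,3.6,0,0,0,0]]}}

```text
time_s: 15.78
eef_pos: [0.4501, -0.1687, 0.2805]
ee_rot: [0.005, 0.002, 1.0, -0.003]
wrist_force: [0.8, -0.2, -0.4]
gripper_width: 0.0215
grip_force: 30.0
```

{"name": "jog_arm", "arguments": {"series": [[-1.2,3.6,0,0,0,0],[-1.2,3.6,0,0,0,0],[-1.2,3.6,0,0,0,0],[-1.2,3.6,0,0,0,0],[-1.2,3.6,0,0,0,0],[-1.2,3.6,0,0,0,0],[-1.2,3.6,0,0,0,0],[-1.2,3.6,0,0,0,0]]}}

```text
time_s: 16.45
eef_pos: [0.5443, 0.1256, 0.2752]
ee_rot: [0.0, 0.0, 1.0, 0.0]
wrist_force: [1.7, -0.2, 0.3]
gripper_width: 0.0216
grip_force: 30.0
```

{"name": "jog_arm", "arguments": {"series": [[-1.2,3.6,0,0,0,0],[-1.2,3.6,0,0,0,0],[-1.2,3.6,0,0,0,0],[-1.2,3.6,0,0,0,0],[0,0,0,0,0,-5],[0,0,0,0,0,0]]}}

```text
time_s: 16.95
eef_pos: [0.5921, 0.2695, 0.2745]
ee_rot: [-0.0, -0.046, 0.999, -0.0]
wrist_force: [-0.7, -1.4, 0.1]
gripper_width: 0.0216
grip_force: 30.0
```

{"name": "jog_arm", "arguments": {"series": [[0.1,-0.8,0,0,0,0],[0,0,3.9,0,0,0],[0,0,3.9,0,0,0],[0,0,2.7,0,0,0],[0,0,1,0,0,0],[0,0,0,0,0,0]]}}

```text
time_s: 17.45
eef_pos: [0.5905, 0.2575, 0.1578]
ee_rot: [-0.002, -0.042, 0.999, -0.001]
wrist_force: [0.7, -0.7, 0.2]
gripper_width: 0.0211
grip_force: 30.0
```

{"name": "jog_arm", "arguments": {"series": [[0,0,0,0,0,0],[0,0,0,0,0,0],[0,0,0,0,0,0],[0,0,-3,0,0,0],[0,0,-4,0,0,0],[0,0,-4,0,0,5]], "fingers": 0.35}}

```text
time_s: 17.95
eef_pos: [0.5916, 0.2596, 0.2716]
ee_rot: [-0.0, -0.0, 1.0, -0.0]
wrist_force: [1.2, 0.5, 0.2]
gripper_width: 0.0309
grip_force: 0.0
```

{"name": "jog_arm", "arguments": {"series": [[0.6,-3.9,0,0,0,0],[0.6,-3.9,0,0,0,0],[0.6,-3.9,0,0,0,0],[0.6,-3.9,0,0,0,0],[0.6,-3.9,0,0,0,0],[0.6,-3.9,0,0,0,0],[0.6,-3.9,0,0,0,0],[0.6,-3.9,0,0,0,0]], "fingers": 0.55}}

```text
time_s: 18.62
eef_pos: [0.5439, -0.054, 0.2715]
ee_rot: [0.002, -0.0, 1.0, -0.0]
wrist_force: [0.8, -0.1, 0.8]
gripper_width: 0.0482
grip_force: 0.0
```

{"name": "jog_arm", "arguments": {"series": [[0.6,-3.9,0,0,0,0],[0.6,-3.9,0,0,0,0],[0.6,-3.9,0,0,0,0],[0.6,-3.9,0,0,0,0],[0.6,-3.9,0,0,0,0],[0.6,-3.9,0,0,0,0],[0,0,0,0,0,0]]}}

```text
time_s: 19.2
eef_pos: [0.5075, -0.2924, 0.2715]
ee_rot: [0.001, 0.002, 1.0, -0.002]
wrist_force: [0.7, 0.1, -0.1]
gripper_width: 0.0484
grip_force: 0.0
```

Run:
```python
from h import *
f=grab('top');im=f['frame']
a=cv2.resize(im[160:270,95:215],None,fx=3.3,fy=4.4,interpolation=cv2.INTER_CUBIC)
b=cv2.resize(im[200:280,270:375],None,fx=3.8,fy=4.4,interpolation=cv2.INTER_CUBIC)
b=cv2.copyMakeBorder(b,0,a.shape[0]-b.shape[0],0,0,cv2.BORDER_CONSTANT)
cv2.imwrite('pics/chk1.png',np.hstack([a,b]));print(robot.observe()['qpos'])
```

```text
[-5.38615549e-01  3.10201540e-01  1.67886948e+00 -4.27001864e-04
  1.14951489e+00 -2.10459698e+00]
```

View pics/chk1.png

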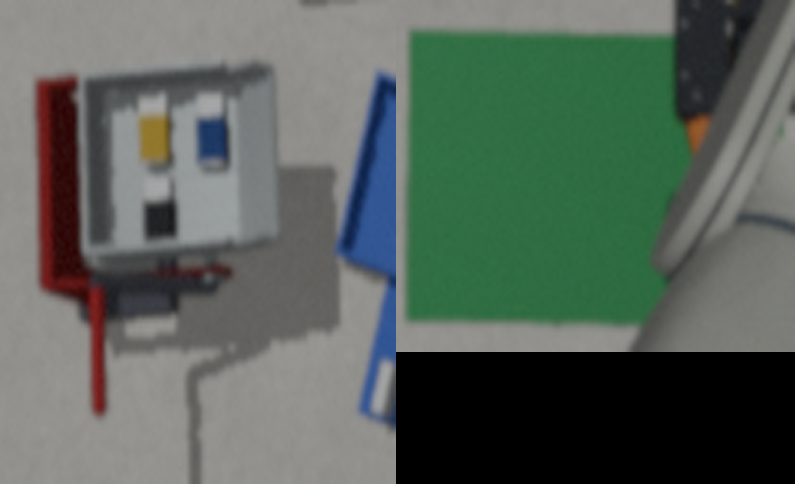

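{"name": "jog_arm", "arguments": {"series": [[0,0.6,2.5,0,0,0],[0,0,2.5,0,0,-5.4],[0,0,2.5,0,0,-5.4],[0,0,4,0,0,0],[0,0,4,0,0,0],[0,0,4,0,0,0],[0,0,4,0,0,0],[0,0,2.5,0,0,0]]}}

```text
time_s: 19.92
eef_pos: [0.5074, -0.2784, 0.0073]
ee_rot: [-0.001, -0.095, 0.996, 0.001]
wrist_force: [-0.9, -0.2, -0.1]
gripper_width: 0.0485
grip_force: 0.0
```

{"name": "jog_arm", "arguments": {"series": [[0,0,0.5,0,0,0],[0,0,0,0,0,0]]}}

```text
time_s: 20.08
eef_pos: [0.5077, -0.279, 0.004]
ee_rot: [-0.001, -0.095, 0.996, 0.001]
wrist_force: [0.8, 0.3, 0.5]
gripper_width: 0.0482
grip_force: 0.0
```

{"name": "jog_arm", "arguments": {"series": [[0,0,0,0,0,0],[0,0,0,0,0,0],[0,0,0,0,0,0],[0,0,0,0,0,0],[0,0,0,0,0,0],[0,0,0,0,0,0],[0,0,0,0,0,0],[0,0,-2.5,0,0,5.4]], "fingers": 0}}

```text
time_s: 20.75
eef_pos: [0.506, -0.2792, 0.0275]
ee_rot: [-0.002, -0.047, 0.999, 0.001]
wrist_force: [-0.6, 0.2, 0.2]
gripper_width: 0.0215
grip_force: 30.0
```

{"name": "jog_arm", "arguments": {"series": [[0,0,-2.5,0,0,5.4],[0,0,-4,0,0,0],[0,0,-4,0,0,0],[0,0,-4,0,0,0],[0,0,-4,0,0,0],[0,0,-4,0,0,0],[0,0,-1.8,0,0,0],[-0.24,3.9,0,0,0,0]]}}

```text
time_s: 21.42
eef_pos: [0.5132, -0.2466, 0.2792]
ee_rot: [0.005, 0.002, 1.0, -0.004]
wrist_force: [0.4, 0.4, -0.3]
gripper_width: 0.0215
grip_force: 30.0
```

{"name": "jog_arm", "arguments": {"series": [[-0.24,3.9,0,0,0,0],[-0.24,3.9,0,0,0,0],[-0.24,3.9,0,0,0,0],[-0.24,3.9,0,0,0,0],[-0.24,3.9,0,0,0,0],[-0.24,3.9,0,0,0,0],[-0.24,3.9,0,0,0,0],[-0.24,3.9,0,0,0,0]]}}

```text
time_s: 22.08
eef_pos: [0.5292, 0.0725, 0.2733]
ee_rot: [0.0, 0.0, 1.0, 0.0]
wrist_force: [0.4, -0.4, -0.3]
gripper_width: 0.0216
grip_force: 30.0
```

{"name": "jog_arm", "arguments": {"series": [[-0.24,3.9,0,0,0,0],[-0.24,3.9,0,0,0,0],[-0.24,3.9,0,0,0,0],[-0.24,3.9,0,0,0,0],[-0.24,3.9,0,0,0,0],[0,0,0,0,0,-5],[0,0,0,0,0,0]]}}

```text
time_s: 22.67
eef_pos: [0.5411, 0.2677, 0.2728]
ee_rot: [0.0, -0.047, 0.999, 0.0]
wrist_force: [0.1, -0.2, 0.6]
gripper_width: 0.0215
grip_force: 30.0
```

{"name": "jog_arm", "arguments": {"series": [[0.1,-1.2,0,0,0,0],[0,0,3.9,0,0,0],[0,0,3.9,0,0,0],[0,0,2.6,0,0,0],[0,0,1,0,0,0],[0,0,0,0,0,0]]}}

```text
time_s: 23.17
eef_pos: [0.5426, 0.2511, 0.157]
ee_rot: [0.0, -0.041, 0.999, -0.0]
wrist_force: [4.3, 0.2, -1.7]
gripper_width: 0.0218
grip_force: 30.0
```

{"name": "jog_arm", "arguments": {"series": [[0,0,0,0,0,0],[0,0,0,0,0,0],[0,0,0,0,0,0],[0,0,-3,0,0,0],[0,0,-4,0,0,0],[0,0,-4,0,0,5]], "fingers": 0.35}}

```text
time_s: 23.67
eef_pos: [0.5406, 0.2526, 0.2695]
ee_rot: [-0.001, 0.0, 1.0, -0.001]
wrist_force: [0.9, 0.3, -0.1]
gripper_width: 0.031
grip_force: 0.0
```

Run:
```python
from h import *
f=grab('top');im=f['frame']
cv2.imwrite('pics/t2.png',im)
c=cv2.resize(im[240:275,335:372],None,fx=12,fy=12,interpolation=cv2.INTER_CUBIC);
hsv=cv2.cvtColor(im,cv2.COLOR_BGR2HSV)
w=cv2.inRange(hsv,(0,0,140),(180,60,255));w[:209]=0;w[271:]=0;w[:,:275]=0;w[:,368:]=0
n,l,st,ce=cv2.connectedComponentsWithStats(w)
for i in range(1,n):print(st[i],ray(f,ce[i],.012).round(4))
# previous image comparison
p=cv2.imread('pics/top0.png');d=cv2.absdiff(p,im).max(2)
print('green diff',(d[240:265,340:368]>40).sum())
```

```text
[348 247   7   7  32] [ 0.4405 -0.2876  0.012 ]
green diff 0
```

{"name": "jog_arm", "arguments": {"series": [[0.8,-3.93,0,0,0,0],[0.8,-3.93,0,0,0,0],[0.8,-3.93,0,0,0,0],[0.8,-3.93,0,0,0,0],[0.8,-3.93,0,0,0,0],[0.8,-3.93,0,0,0,0],[0.8,-3.93,0,0,0,0],[0.8,-3.93,0,0,0,0]], "fingers": 0.55}}

```text
time_s: 24.38
eef_pos: [0.4765, -0.0627, 0.2692]
ee_rot: [0.001, 0.0, 1.0, -0.0]
wrist_force: [0.7, -0.8, 1.2]
gripper_width: 0.0484
grip_force: 0.0
```

{"name": "jog_arm", "arguments": {"series": [[0.8,-3.93,0,0,0,0],[0.8,-3.93,0,0,0,0],[0.8,-3.93,0,0,0,0],[0.8,-3.93,0,0,0,0],[0.8,-3.93,0,0,0,0],[0.8,-3.93,0,0,0,0],[0,0,0,0,0,0]]}}

```text
time_s: 24.97
eef_pos: [0.4281, -0.3024, 0.2693]
ee_rot: [0.001, 0.003, 1.0, -0.002]
wrist_force: [-0.9, -0.9, 0.3]
gripper_width: 0.0484
grip_force: 0.0
```

{"name": "jog_arm", "arguments": {"series": [[0,0,0,0,0,7],[0,0,0,0,0,7],[0,0,0,0,0,7],[0,0,0,0,0,7],[0,0,0,0,0,7],[0,0,0,0,0,7],[0,0,0,0,0,7],[0,0,0,0,0,7]]}}

```text
time_s: 25.63
eef_pos: [0.4292, -0.2961, 0.269]
ee_rot: [0.0, 0.472, 0.881, 0.0]
wrist_force: [-0.9, -0.3, 0.4]
gripper_width: 0.0482
grip_force: 0.0
```

{"name": "jog_arm", "arguments": {"series": [[0,0,1,0,0,7],[0,0,1,0,0,7],[0,0,1,0,0,7],[0,0,1,0,0,7],[0,0,1,0,0,7],[0,0,1,0,0,7],[0,0,1,0,0,7],[0,0,1,0,0,7]]}}

```text
time_s: 26.3
eef_pos: [0.4293, -0.2961, 0.1886]
ee_rot: [0.0, 0.831, 0.557, 0.0]
wrist_force: [0.7, 0.9, 0.3]
gripper_width: 0.0481
grip_force: 0.0
```

{"name": "jog_arm", "arguments": {"series": [[0,0,1,0,0,7],[0,0,1,0,0,7],[0,0,1,0,0,7],[0,0,1,0,0,7],[0,0,0,0,0,0]]}}

```text
time_s: 26.72
eef_pos: [0.4285, -0.2955, 0.1474]
ee_rot: [-0.001, 0.94, 0.34, -0.001]
wrist_force: [-0.1, -0.5, -0.8]
gripper_width: 0.0479
grip_force: 0.0
```

{"name": "jog_arm", "arguments": {"series": [[0,0,4,0,0,0],[0,0,4,0,0,0],[0,0,4,0,0,0],[0,0,1.4,0,0,0],[0,0,0.7,0,0,0],[0,0,0,0,0,0]]}}

```text
time_s: 27.22
eef_pos: [0.4291, -0.296, 0.0069]
ee_rot: [-0.001, 0.939, 0.343, -0.001]
wrist_force: [0.9, -0.1, -0.3]
gripper_width: 0.048
grip_force: 0.0
```

{"name": "jog_arm", "arguments": {"series": [[0,0,0,0,0,0],[0,0,0,0,0,0],[0,0,0,0,0,0],[0,0,0,0,0,0],[0,0,0,0,0,0],[0,0,0,0,0,0],[0,0,0,0,0,0],[0,0,-2,0,0,0]], "fingers": 0}}

```text
time_s: 27.88
eef_pos: [0.4283, -0.2956, 0.0262]
ee_rot: [-0.002, 0.94, 0.342, -0.001]
wrist_force: [-1.2, 1.0, 0.3]
gripper_width: 0.0218
grip_force: 30.0
```

{"name": "jog_arm", "arguments": {"series": [[0,0,-3,0,0,6.6],[0,0,-3,0,0,6.6],[0,0,-3,0,0,6.6],[0,0,-3,0,0,6.6],[0,0,-3,0,0,6.6],[0,0,-3,0,0,6.6],[0,0,-4,0,0,0],[0,0,-3,0,0,0]]}}

```text
time_s: 28.55
eef_pos: [0.4297, -0.2966, 0.2809]
ee_rot: [0.001, 1.0, 0.003, 0.001]
wrist_force: [0.4, -0.6, 0.0]
gripper_width: 0.0215
grip_force: 30.0
```

{"name": "jog_arm", "arguments": {"series": [[0.94,-3.9,0,0,0,0],[0.94,-3.9,0,0,0,0],[0.94,-3.9,0,0,0,0],[0.94,-3.9,0,0,0,0],[0.94,-3.9,0,0,0,0],[0.94,-3.9,0,0,0,0],[0.94,-3.9,0,0,0,0],[0.94,-3.9,0,0,0,0]]}}

```text
time_s: 29.22
eef_pos: [0.5025, 0.018, 0.2782]
ee_rot: [0.0, 1.0, 0.004, 0.0]
wrist_force: [-0.4, -0.2, -0.1]
gripper_width: 0.0215
grip_force: 30.0
```

{"name": "jog_arm", "arguments": {"series": [[0.94,-3.9,0,0,0,0],[0.94,-3.9,0,0,0,0],[0.94,-3.9,0,0,0,0],[0.94,-3.9,0,0,0,0],[0.94,-3.9,0,0,0,0],[0.94,-3.9,0,0,0,0],[0,0,0,0,0,-5],[0,0,0,0,0,0]]}}

```text
time_s: 29.88
eef_pos: [0.5571, 0.2524, 0.2775]
ee_rot: [0.0, 0.999, 0.05, -0.0]
wrist_force: [-0.4, -0.2, 0.3]
gripper_width: 0.0211
grip_force: 30.0
```

{"name": "jog_arm", "arguments": {"series": [[0.9,-2.9,0,0,0,0],[0,0,3.9,0,0,0],[0,0,3.9,0,0,0],[0,0,2.4,0,0,0],[0,0,0,0,0,0],[0,0,0,0,0,0]]}}

```text
time_s: 30.38
eef_pos: [0.5629, 0.2788, 0.1751]
ee_rot: [0.001, 0.999, 0.046, -0.001]
wrist_force: [0.5, -0.5, 0.1]
gripper_width: 0.0215
grip_force: 30.0
```

{"name": "jog_arm", "arguments": {"series": [[0,0,0,0,0,0],[0,0,0,0,0,0],[0,0,0,0,0,0],[0,0,-3,0,0,0],[0,0,-4,0,0,0],[0,0,-4,0,0,5]], "fingers": 0.35}}

```text
time_s: 30.88
eef_pos: [0.5632, 0.2798, 0.2875]
ee_rot: [0.0, 1.0, 0.004, -0.0]
wrist_force: [0.8, 0.5, -0.0]
gripper_width: 0.0306
grip_force: 0.0
```

{"name": "jog_arm", "arguments": {"series": [[-2.5,3,0,0,0,0],[-2.5,3,0,0,0,0],[-2.5,3,0,0,0,0],[-2.5,3,0,0,0,0],[-2.5,3,0,0,0,0],[0,0,0,0,0,0]], "fingers": 0.55}}

```text
time_s: 31.38
eef_pos: [0.4353, 0.1256, 0.2864]
ee_rot: [0.001, 1.0, 0.003, -0.001]
wrist_force: [-0.5, 1.0, -0.2]
gripper_width: 0.0481
grip_force: 0.0
```

Run:
```python
from h import *
f=grab('top');im=f['frame']
c=cv2.resize(im[160:280,95:275],None,fx=4.4,fy=4.4,interpolation=cv2.INTER_CUBIC);cv2.imwrite('pics/chk2.png',c)
```

```text
(no output)
```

View pics/chk2.png

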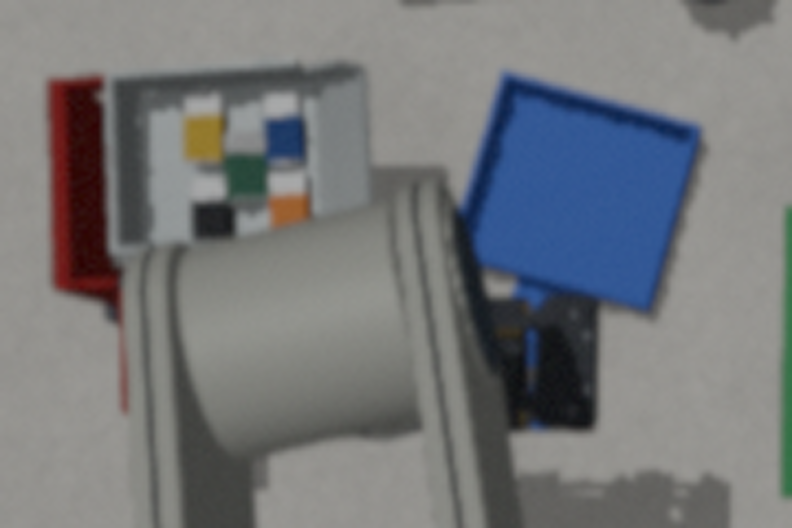

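{"name": "jog_arm", "arguments": {"series": [[0.3,0.4,0,0,0,0],[0,0,3,0,0,7],[0,0,3,0,0,7],[0,0,4,0,0,0],[0,0,4,0,0,0],[0,0,4,0,0,0],[0,0,4,0,0,0],[0,0,2.5,0,0,0]]}}

```text
time_s: 32.1
eef_pos: [0.4432, 0.1259, 0.0375]
ee_rot: [0.0, 0.993, -0.118, -0.001]
wrist_force: [-0.2, -0.1, 0.6]
gripper_width: 0.0483
grip_force: 0.0
```

{"name": "jog_arm", "arguments": {"series": [[0,0,1.2,0,0,0],[0,0,0,0,0,0]]}}

```text
time_s: 32.27
eef_pos: [0.4426, 0.1257, 0.0258]
ee_rot: [0.001, 0.993, -0.118, -0.002]
wrist_force: [-0.5, 0.4, 0.7]
gripper_width: 0.0482
grip_force: 0.0
```

{"name": "jog_arm", "arguments": {"series": [[0,0,0,0,0,0],[0,0,0,0,0,0],[0,0,0,0,0,0],[0,0,0,0,0,0],[0,0,0,0,0,0],[0,0,0,0,0,0],[0,0,0,0,0,0],[0,0,0,0,0,0]], "fingers": 0}}

```text
time_s: 32.93
eef_pos: [0.4433, 0.1253, 0.0295]
ee_rot: [-0.0, 0.993, -0.119, 0.001]
wrist_force: [0.1, -0.4, 7.7]
gripper_width: 0.012
grip_force: 30.0
```

{"name": "jog_arm", "arguments": {"series": [[0,0,0,0,0,-4.7],[0,0,0,0,0,-4.7],[0,0,0,0,0,-4.7],[0,0,0,0,0,-4.7],[0,0,0,0,0,0],[0,0,0,0,0,0]]}}

```text
time_s: 33.43
eef_pos: [0.4436, 0.1254, 0.0295]
ee_rot: [-0.0, 0.999, 0.046, 0.001]
wrist_force: [0.5, 0.3, 5.8]
gripper_width: 0.0119
grip_force: 30.0
```

{"name": "jog_arm", "arguments": {"series": [[-0.05,-1.2,0,0,0,0],[-0.05,-1.2,0,0,0,0],[-0.05,-1.2,0,0,0,0],[-0.05,-1.2,0,0,0,0],[0,-1.1,0,0,0,0],[0,0,0,0,0,0],[0,0,0,0,0,0]]}}

```text
time_s: 34.02
eef_pos: [0.4362, 0.185, 0.0295]
ee_rot: [-0.001, 0.999, 0.046, 0.001]
wrist_force: [-1.0, 5.2, 5.4]
gripper_width: 0.0119
grip_force: 30.0
```

Run:
```python
from h import *
f=grab('top','t3.png');im=f['frame']
c=cv2.resize(im[160:280,95:275],None,fx=4.4,fy=4.4,interpolation=cv2.INTER_CUBIC);cv2.imwrite('pics/chk3.png',c)
```

```text
(no output)
```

View pics/chk3.png

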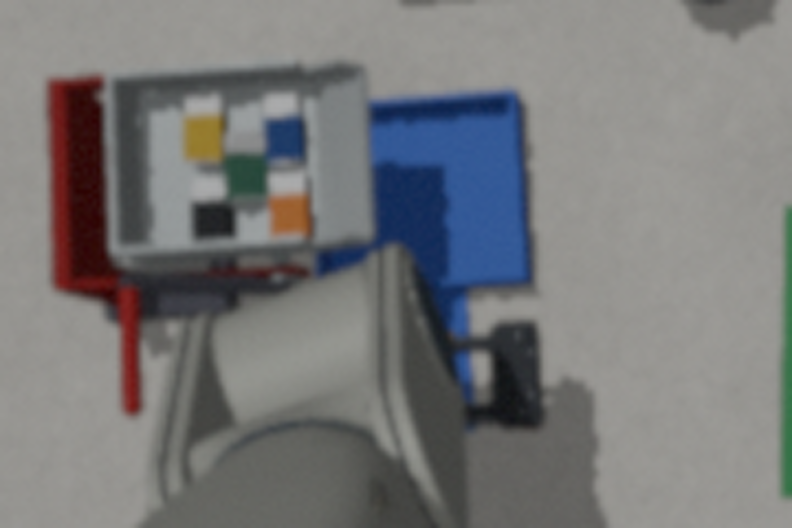

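Run:
```python
from h import *
f=robot.grab_frame('top');g=lambda p,z: ray(f,(np.array(p)/4.4+(95,160))-.4,z)[:2]
A,B=g((521,92),.035),g((531,282),.035);d=(A-B)/np.linalg.norm(A-B)
print(A,B,np.linalg.norm(A-B),np.degrees(np.arctan2(d[1],d[0])),'ctr',(A+B)/2+.07*np.array([-d[1],d[0]]))
```

```text
[0.63988626 0.12681976] [0.510776   0.11602315] 0.12956089519786015 4.780133817746012 ctr [0.56949787 0.19117798]
```

{"name": "jog_arm", "arguments": {"series": [[0.1,-0.4,0,0,0,0],[0,0,0,0,0,0],[0,0,0,0,0,0]]}}

```text
time_s: 34.37
eef_pos: [0.4362, 0.1879, 0.0294]
ee_rot: [-0.0, 0.999, 0.045, 0.0]
wrist_force: [-1.6, -0.4, 8.4]
gripper_width: 0.012
grip_force: 30.0
```

{"name": "jog_arm", "arguments": {"series": [[0,0,0,0,0,0],[0,0,0,0,0,0],[0,0,0,0,0,0],[0,0,0,0,0,0],[0,0,-3,0,0,0],[0,0,-4,0,0,0],[0,0,-4,0,0,0],[0,0,-4,0,0,0]], "fingers": 0.45}}

```text
time_s: 35.03
eef_pos: [0.4353, 0.1876, 0.1799]
ee_rot: [0.0, 0.999, 0.045, -0.001]
wrist_force: [1.4, 0.3, -0.7]
gripper_width: 0.0394
grip_force: 0.0
```

{"name": "jog_arm", "arguments": {"series": [[0,0,-4,0,0,0],[0,0,-4,0,0,0],[0.4,-3.4,0,0,0,0],[0.4,-3.4,0,0,0,0],[0.4,-3.4,0,0,0,0],[0.2,-3.5,0,0,0,0],[0,0,0,0,0,0]], "fingers": 0.35}}

```text
time_s: 35.62
eef_pos: [0.4376, 0.3304, 0.2588]
ee_rot: [-0.001, 0.999, 0.047, 0.001]
wrist_force: [-0.4, -0.4, 0.6]
gripper_width: 0.0311
grip_force: 0.0
```

Run:
```python
from h import *
f=grab('side','s4.png');im=f['frame']
s=robot.observe();print(s['eef_pos'],s['ee_rot'])
for p in ([.415,.3256,.193],[.488,.332,.193]): print(proj(f,p))
cv2.imwrite('pics/s4c.png',cv2.resize(im[100:260,100:320],None,fx=3.6,fy=3.6,interpolation=cv2.INTER_CUBIC))
```

```text
[0.43720181 0.3279723  0.25839266] [-1.55226745e-04  9.98889929e-01  4.71050502e-02  2.49915456e-05]
[141.37114487 168.9333098 ]
[161.30661428 155.79290089]
```

View pics/s4c.png

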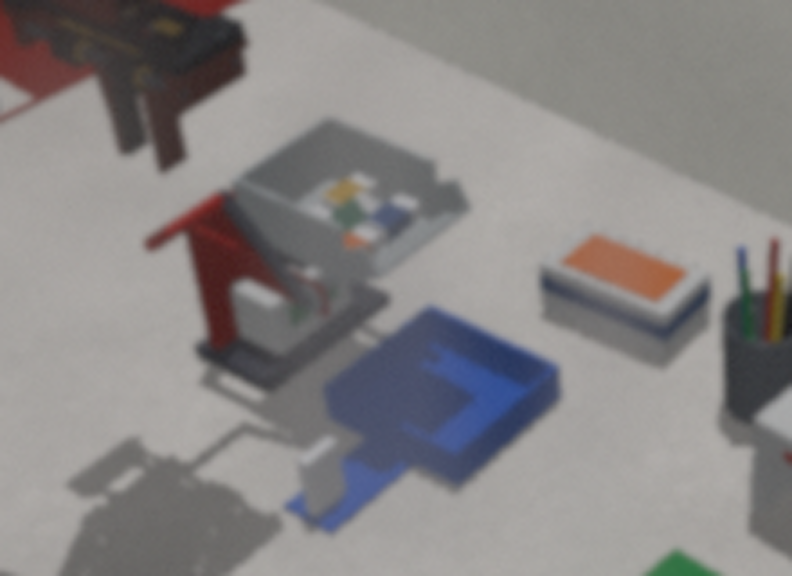

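{"name": "jog_arm", "arguments": {"series": [[0,0,2,0,0,0],[0,0,2,0,0,0],[0,0,2,0,0,0],[0,0,1.3,0,0,0],[0,0,1,0,0,0],[0,0,0,0,0,0]]}}

```text
time_s: 36.17
eef_pos: [0.4364, 0.3239, 0.1736]
ee_rot: [0.001, 0.999, 0.045, -0.002]
wrist_force: [-0.6, -0.1, -0.1]
gripper_width: 0.0309
grip_force: 0.0
```

{"name": "jog_arm", "arguments": {"series": [[0,0,0,0,0,0],[0,0.48,-0.48,0,0,0],[0,0.51,-0.45,0,0,0],[0,0.56,-0.42,0,0,0],[0,0.57,-0.37,0,0,0],[0,0.59,-0.33,0,0,0],[0,0.62,-0.29,0,0,0]], "fingers": 0.3}}

```text
time_s: 36.75
eef_pos: [0.4417, 0.2936, 0.2017]
ee_rot: [-0.002, 0.999, 0.045, 0.002]
wrist_force: [-2.0, 5.5, 4.7]
gripper_width: 0.0262
grip_force: 2.7
```

{"name": "jog_arm", "arguments": {"series": [[0,0.63,-0.25,0,0,0],[0,0.65,-0.21,0,0,0],[0,0.66,-0.16,0,0,0],[0,0.69,-0.12,0,0,0],[0,0.68,-0.07,0,0,0],[0,0.68,-0.02,0,0,0],[0,0.68,0.02,0,0,0],[0,0.68,0.07,0,0,0]]}}

```text
time_s: 37.42
eef_pos: [0.4451, 0.238, 0.2061]
ee_rot: [0.0, 0.999, 0.045, -0.0]
wrist_force: [-0.4, 1.2, 0.3]
gripper_width: 0.0264
grip_force: 0.2
```

{"name": "jog_arm", "arguments": {"series": [[0,0.69,0.12,0,0,0],[0,0.66,0.16,0,0,0],[0,0.65,0.21,0,0,0],[0,0.63,0.25,0,0,0],[0,0.62,0.29,0,0,0],[0,0.59,0.33,0,0,0],[0,0.57,0.37,0,0,0],[0,0.56,0.42,0,0,0]]}}

```text
time_s: 38.08
eef_pos: [0.4498, 0.189, 0.1845]
ee_rot: [0.0, 0.999, 0.045, -0.0]
wrist_force: [-0.5, -0.3, -0.3]
gripper_width: 0.0263
grip_force: 0.0
```

{"name": "jog_arm", "arguments": {"series": [[0,0.51,0.45,0,0,0],[0,0.48,0.48,0,0,0],[0,0.3,0.2,0,0,0],[0,0,0,0,0,0],[0,0,0,0,0,0],[0,0,0,0,0,0],[0,0,0,0,0,0],[0,0,0,0,0,0]]}}

```text
time_s: 38.75
eef_pos: [0.4512, 0.177, 0.1738]
ee_rot: [-0.0, 0.999, 0.046, 0.0]
wrist_force: [-0.3, -0.2, -0.1]
gripper_width: 0.0261
grip_force: 0.0
```

Run:
```python
from h import *
f=grab('side','s5.png');im=f['frame']
cv2.imwrite('pics/s5c.png',cv2.resize(im[100:260,100:320],None,fx=3.6,fy=3.6,interpolation=cv2.INTER_CUBIC))
```

```text
(no output)
```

View pics/s5c.png

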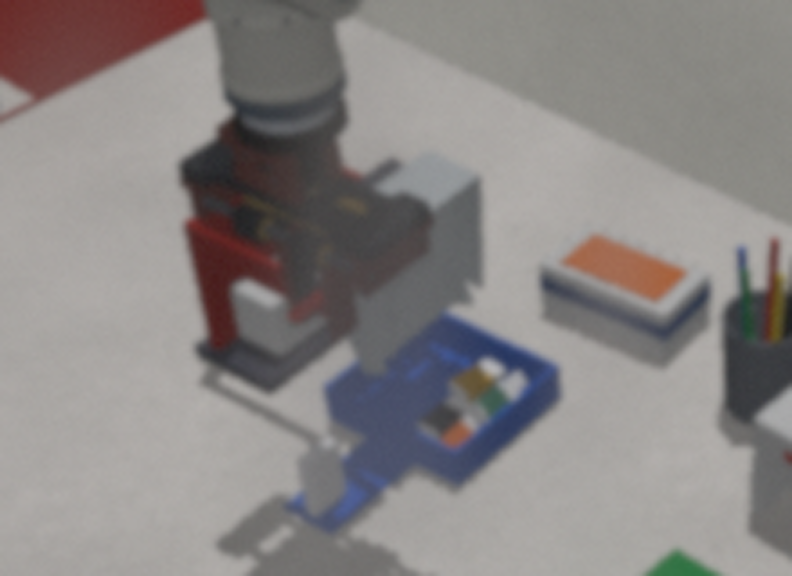

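{"name": "jog_arm", "arguments": {"series": [[0,0,0,0,0,0],[0,-0.3,-0.2,0,0,0],[0,-0.48,-0.48,0,0,0],[0,-0.51,-0.45,0,0,0],[0,-0.56,-0.42,0,0,0],[0,-0.57,-0.37,0,0,0],[0,-0.59,-0.33,0,0,0],[0,-0.62,-0.29,0,0,0]]}}

```text
time_s: 39.47
eef_pos: [0.4486, 0.2122, 0.2007]
ee_rot: [0.001, 0.999, 0.046, 0.001]
wrist_force: [0.3, -6.7, 5.9]
gripper_width: 0.0262
grip_force: 3.5
```

{"name": "jog_arm", "arguments": {"series": [[0,-0.63,-0.25,0,0,0],[0,-0.65,-0.21,0,0,0],[0,-0.66,-0.16,0,0,0],[0,-0.69,-0.12,0,0,0],[0,-0.68,-0.07,0,0,0],[0,-0.6,-0.02,0,0,0],[0,-0.5,0.02,0,0,0],[0,-0.4,0.02,0,0,0]]}}

```text
time_s: 40.13
eef_pos: [0.4431, 0.2617, 0.2067]
ee_rot: [-0.0, 0.999, 0.046, -0.0]
wrist_force: [0.2, -1.1, 0.4]
gripper_width: 0.0262
grip_force: 0.2
```

{"name": "jog_arm", "arguments": {"series": [[0,-0.34,0.03,0,0,0],[0,-0.34,0.03,0,0,0],[0,-0.34,0.06,0,0,0],[0,-0.34,0.06,0,0,0],[0,-0.33,0.08,0,0,0],[0,-0.33,0.08,0,0,0],[0,-0.32,0.1,0,0,0],[0,-0.32,0.1,0,0,0]]}}

```text
time_s: 40.8
eef_pos: [0.441, 0.2877, 0.2015]
ee_rot: [-0.0, 0.999, 0.045, -0.0]
wrist_force: [-0.4, 0.8, -2.1]
gripper_width: 0.0266
grip_force: 1.8
```

{"name": "jog_arm", "arguments": {"series": [[0,-0.31,0.12,0,0,0],[0,-0.31,0.12,0,0,0],[0,-0.31,0.14,0,0,0],[0,-0.31,0.14,0,0,0],[0,-0.3,0.16,0,0,0],[0,-0.3,0.16,0,0,0],[0,-0.28,0.18,0,0,0],[0,-0.28,0.18,0,0,0]]}}

```text
time_s: 41.47
eef_pos: [0.4388, 0.3116, 0.1894]
ee_rot: [-0.0, 0.999, 0.045, -0.0]
wrist_force: [0.4, 2.0, -0.8]
gripper_width: 0.0265
grip_force: 0.8
```

{"name": "jog_arm", "arguments": {"series": [[0,-0.28,0.21,0,0,0],[0,-0.28,0.21,0,0,0],[0,-0.26,0.22,0,0,0],[0,-0.26,0.22,0,0,0],[0,-0.24,0.24,0,0,0],[0,-0.24,0.24,0,0,0],[0,-0.2,0.1,0,0,0],[0,0,0,0,0,0]]}}

```text
time_s: 42.13
eef_pos: [0.4371, 0.3289, 0.1749]
ee_rot: [0.0, 0.999, 0.046, -0.0]
wrist_force: [0.4, 0.1, -0.5]
gripper_width: 0.0263
grip_force: 0.0
```

{"name": "jog_arm", "arguments": {"series": [[0,0,0,0,0,0],[0,0,-1.5,0,0,0],[0,0,-2,0,0,0],[0,0,-2,0,0,0],[0,0,-3,0,0,0],[0,0,-3,0,0,0]], "fingers": 0.5}}

```text
time_s: 42.63
eef_pos: [0.4368, 0.3283, 0.291]
ee_rot: [0.0, 0.999, 0.045, -0.001]
wrist_force: [1.0, 1.6, 0.8]
gripper_width: 0.0442
grip_force: 0.0
```

Run:
```python
from h import *
f=grab('side','s6.png');g=grab('top','t6.png')
a=cv2.resize(f['frame'][100:260,130:320],None,fx=2.1,fy=2.7,interpolation=cv2.INTER_CUBIC)
b=cv2.resize(g['frame'][150:280,130:262],None,fx=3,fy=3.323,interpolation=cv2.INTER_CUBIC)
cv2.imwrite('pics/chk6.png',np.hstack([a,b[:432]]))
```

```text
(no output)
```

View pics/chk6.png

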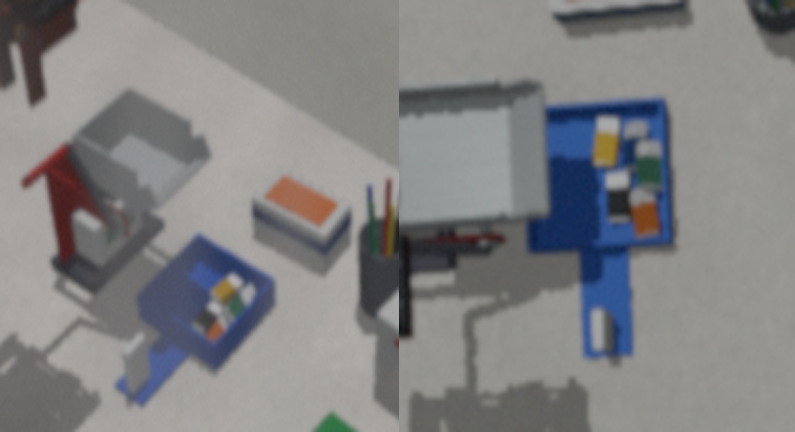

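Run:
```python
from h import *
f=robot.grab_frame('top')
g=lambda p,z: ray(f,((p[0]-399)/3+130-.33,p[1]/3.323+150-.35),z)[:2]
print('fin',g((598,328),.06))
A,B=g((665,100),.035),g((674,244),.035);d=(A-B)/np.linalg.norm(A-B)
print(np.linalg.norm(A-B),np.degrees(np.arctan2(d[1],d[0])),'ctr',(A+B)/2+.07*np.array([-d[1],d[0]]))
im=f['frame']
# reader orientation, refined: white top edges
c=im[135:200,265:360];cv2.imwrite('pics/reader.png',cv2.resize(c,None,fx=8,fy=8,interpolation=cv2.INTER_CUBIC))
```

```text
fin [0.43644983 0.16575918]
0.13022731716905292 5.623517038254312 ctr [0.5707945  0.17431974]
```

View pics/reader.png

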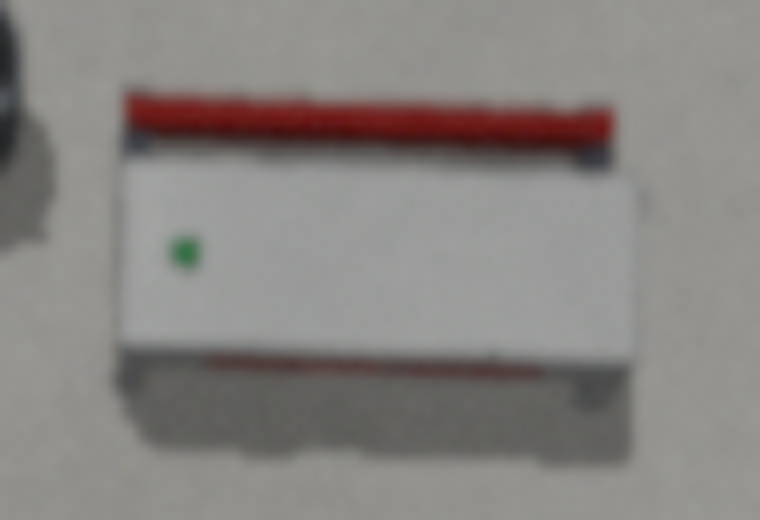

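Run:
```python
from h import *
f=robot.grab_frame('top')
g=lambda p,z: ray(f,(p[0]/8+265-.44,p[1]/8+135-.44),z)[:2]
P=[g(p,.096) for p in[(123,158),(635,178),(633,362),(121,347)]];print(np.round(P,4).tolist(),'ctr',np.mean(P,0))
for a,b in((0,1),(3,2),):
    d=P[a]-P[b];print(np.linalg.norm(d),np.degrees(np.arctan2(d[1],d[0]))-90)
for a,b in((0,3),(1,2)):
    d=P[a]-P[b];print(np.linalg.norm(d),np.degrees(np.arctan2(d[1],d[0])))
S=[g(p,.028) for p in[(127,130),(612,146)]];d=S[0]-S[1];print('stop',S,np.degrees(np.arctan2(d[1],d[0]))-90)
```

```text
[[0.7072, -0.0708], [0.7028, -0.2544], [0.6357, -0.2534], [0.6383, -0.071]] ctr [ 0.67101752 -0.16239861]
0.1836915365430718 -1.3702796410121039
0.18242847339308468 -0.8107699289475079
0.06894328188136625 0.16084833161018994
0.06713965113901078 -0.8834993440100051
stop [array([ 0.73575809, -0.07294685]), array([ 0.73251547, -0.25644373])] -1.012382886389915
```

{"name": "jog_arm", "arguments": {"series": [[-0.4,3.3,0,0,0,0],[-0.4,3.3,0,0,0,0],[-0.4,3.3,0,0,0,0],[-0.4,3.3,0,0,0,0],[-0.3,3.3,0,0,0,0],[0,0,4,0,0,0],[0,0,4,0,0,0],[0,0,4,0,0,0]]}}

```text
time_s: 43.5
eef_pos: [0.4327, 0.1617, 0.1684]
ee_rot: [-0.0, 0.999, 0.045, 0.0]
wrist_force: [0.1, -0.7, -1.3]
gripper_width: 0.0439
grip_force: 0.0
```

{"name": "jog_arm", "arguments": {"series": [[0,0,4,0,0,0],[0,0,4,0,0,0],[0,0,3,0,0,0],[0,0,2,0,0,0],[0,0,1.2,0,0,0],[0,0,0,0,0,0]]}}

```text
time_s: 44.0
eef_pos: [0.4299, 0.1615, 0.0246]
ee_rot: [0.001, 0.999, 0.045, -0.004]
wrist_force: [-0.6, -0.1, -0.0]
gripper_width: 0.0441
grip_force: 0.0
```

{"name": "jog_arm", "arguments": {"series": [[0,0,0,0,0,0],[0,0,0,0,0,0],[0,0,0,0,0,0],[0,0,0,0,0,0],[0,0,0,0,0,0],[0,0,0,0,0,0],[0,0,0,0,0,0],[0,0,0,0,0,0]], "fingers": 0}}

```text
time_s: 44.67
eef_pos: [0.434, 0.1631, 0.029]
ee_rot: [-0.0, 0.999, 0.046, 0.001]
wrist_force: [-0.7, 2.7, 6.8]
gripper_width: 0.0121
grip_force: 29.9
```

{"name": "jog_arm", "arguments": {"series": [[0,0.5,0,0,0,0],[0,0,0,0,0,3.1],[0,0,0,0,0,3.2],[-0.1,1.5,0,0,0,0],[-0.1,2,0,0,0,0],[-0.1,2.5,0,0,0,0],[-0.1,2.5,0,0,0,0],[-0.1,2.5,0,0,0,0]]}}

```text
time_s: 45.33
eef_pos: [0.428, 0.0475, 0.029]
ee_rot: [-0.0, 1.0, -0.009, 0.002]
wrist_force: [1.1, 5.8, 5.7]
gripper_width: 0.0118
grip_force: 30.0
```

{"name": "jog_arm", "arguments": {"series": [[-0.1,2.5,0,0,0,0],[-0.1,2.5,0,0,0,0],[-0.1,2.5,0,0,0,0],[-0.1,2.5,0,0,0,0],[-0.1,2.5,0,0,0,0],[-0.1,2.5,0,0,0,0],[-0.1,2.5,0,0,0,0],[-0.1,1.7,0,0,0,0]]}}

```text
time_s: 46.0
eef_pos: [0.4156, -0.1457, 0.029]
ee_rot: [0.0, 1.0, -0.01, 0.001]
wrist_force: [0.5, 6.3, 8.6]
gripper_width: 0.0122
grip_force: 29.9
```

{"name": "jog_arm", "arguments": {"series": [[0,1.2,0,0,0,0],[0,0,0,0,0,0],[0,0,0,0,0,0],[0,0,0,0,0,0]]}}

```text
time_s: 46.33
eef_pos: [0.4155, -0.1572, 0.029]
ee_rot: [0.001, 1.0, -0.01, 0.001]
wrist_force: [-2.1, -5.6, 7.4]
gripper_width: 0.012
grip_force: 30.0
```

Run:
```python
from h import *
f=grab('top','t7.png')
cv2.imwrite('pics/chk7.png',cv2.resize(f['frame'][130:280,250:380],None,fx=4,fy=4,interpolation=cv2.INTER_CUBIC))
```

```text
(no output)
```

View pics/chk7.png

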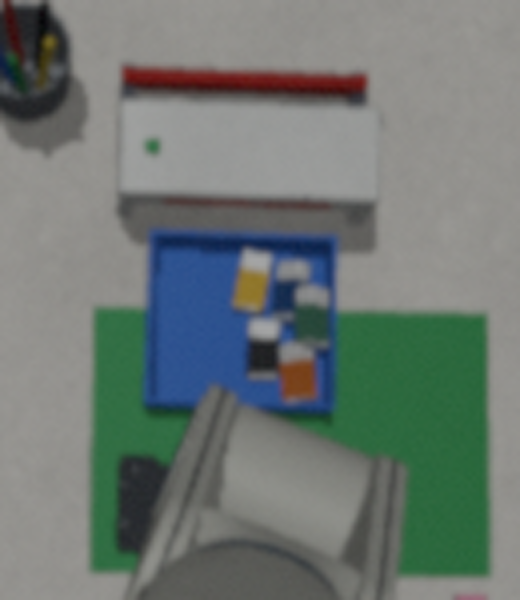

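Run:
```python
from h import *
f=robot.grab_frame('top')
g=lambda p,z: ray(f,(p[0]/4+250-.38,p[1]/4+130-.38),z)[:2]
P=[g(p,.035) for p in[(150,230),(337,233),(331,412),(145,408)]];print(np.round(P,4).tolist(),np.mean(P,0))
for a,b in((0,3),(1,2)):
    d=P[a]-P[b];print(np.linalg.norm(d),np.degrees(np.arctan2(d[1],d[0])))
```

```text
[[0.6233, -0.0942], [0.6232, -0.2335], [0.4895, -0.2288], [0.4904, -0.092]] [ 0.55661337 -0.16214166]
0.13289662115151374 -0.9477579760546083
0.1337886585999363 -2.005048558885292
```

{"name": "jog_arm", "arguments": {"series": [[1.2,-0.02,0,0,0,0],[1.5,-0.02,0,0,0,0],[1.5,-0.02,0,0,0,0],[1.5,-0.02,0,0,0,0],[1.5,-0.02,0,0,0,0],[1.5,-0.02,0,0,0,0],[1.2,-0.02,0,0,0,0],[0.5,0,0,0,0,0]]}}

```text
time_s: 47.1
eef_pos: [0.5186, -0.1564, 0.0286]
ee_rot: [-0.0, 1.0, -0.009, -0.001]
wrist_force: [-11.5, -0.5, 18.1]
gripper_width: 0.0119
grip_force: 30.0
```

{"name": "jog_arm", "arguments": {"series": [[0.3,0,0,0,0,0],[0.3,0,0,0,0,0],[0.2,0,0,0,0,0],[0,0,0,0,0,0],[0,0,0,0,0,0]]}}

```text
time_s: 47.52
eef_pos: [0.525, -0.1564, 0.0286]
ee_rot: [-0.0, 1.0, -0.01, -0.002]
wrist_force: [-6.4, -0.1, 10.0]
gripper_width: 0.0117
grip_force: 30.0
```

{"name": "jog_arm", "arguments": {"series": [[0.2,0,0,0,0,0],[0.2,0,0,0,0,0],[0,0,0,0,0,0],[0,0,0,0,0,0],[0,0,0,0,0,0]]}}

```text
time_s: 47.93
eef_pos: [0.5289, -0.1565, 0.0286]
ee_rot: [-0.0, 1.0, -0.01, -0.002]
wrist_force: [-6.3, 0.2, 8.9]
gripper_width: 0.0116
grip_force: 30.0
```

{"name": "jog_arm", "arguments": {"series": [[0.2,0,0,0,0,0],[0.2,0,0,0,0,0],[0,0,0,0,0,0],[0,0,0,0,0,0],[0,0,0,0,0,0]]}}

```text
time_s: 48.35
eef_pos: [0.5307, -0.1565, 0.0285]
ee_rot: [-0.001, 1.0, -0.009, -0.004]
wrist_force: [-12.9, -2.0, 15.6]
gripper_width: 0.0121
grip_force: 30.0
```

{"name": "jog_arm", "arguments": {"series": [[0,0,0,0,0,0],[0,0,0,0,0,0],[0,0,0,0,0,0],[0,0,0,0,0,0],[0,0,-2,0,0,0],[0,0,-3,0,0,0],[0,0,-4,0,0,0],[0,0,-4,0,0,0]], "fingers": 0.5}}

```text
time_s: 49.02
eef_pos: [0.5341, -0.1565, 0.1588]
ee_rot: [-0.0, 1.0, -0.01, -0.001]
wrist_force: [0.4, -0.3, 0.3]
gripper_width: 0.0439
grip_force: 0.0
```

{"name": "jog_arm", "arguments": {"series": [[-2,3,-2,0,0,0],[-2,3,-2,0,0,0],[-2,3,0,0,0,0],[-2,3,0,0,0,0],[0,3,0,0,0,0],[0,3,0,0,0,0],[0,0,0,0,0,0]]}}

```text
time_s: 49.6
eef_pos: [0.4516, -0.34, 0.1988]
ee_rot: [0.001, 1.0, -0.011, 0.001]
wrist_force: [1.0, -0.4, 0.0]
gripper_width: 0.0438
grip_force: 0.0
```

Run:
```python
from h import *
f=grab('top','t8.png');g=grab('side','s8.png')
a=cv2.resize(f['frame'][130:280,250:380],None,fx=3,fy=4,interpolation=cv2.INTER_CUBIC)
b=cv2.resize(g['frame'][120:300,130:400],(400,600))
cv2.imwrite('pics/chk8.png',np.hstack([a,b]))
```

```text
(no output)
```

View pics/chk8.png

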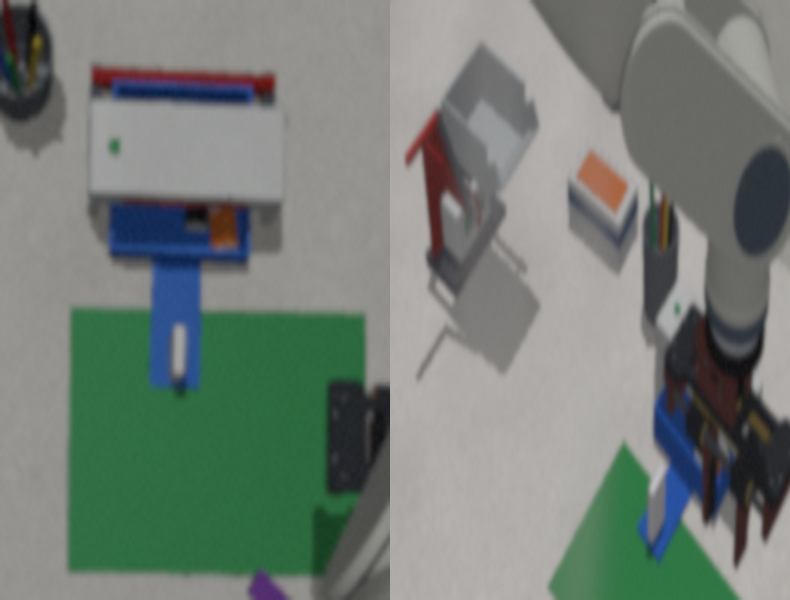

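Run:
```python
from h import *
f=robot.grab_frame('top')
g=lambda p,z: ray(f,(p[0]/3+250-.33,p[1]/4+130-.38),z)[:2]
for p in [(108,256),(248,262),(112,80),(254,85)]: print(g(p,.035).round(4))
print('fin',g((178,345),.06))
```

```text
[ 0.6036 -0.0901]
[ 0.6013 -0.2289]
[ 0.7379 -0.0926]
[ 0.7363 -0.2352]
fin [ 0.53508651 -0.15786428]
```

```bash
python3 -c "
from bench import robot
print(robot.finish_job())"
```

```text
the job is handed in; nothing more can be done
None
```

I've handed the job in, and no verdict came back: by my last pictures the pan is upright and the tray, with the five erasers I found (no red one in view), is home within about 3 mm against the back stop, though the arch hid three of the erasers from above by then.

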